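Pack the low portion pot and put the lid on the box

ROBOT

A 6-joint arm with a two-finger parallel gripper is mounted at the origin on the work surface. World frame = base frame: x ahead of the robot, y to its left, z up, the work surface at z = 0. Lengths are in m, angles in rad, forces in N, time in s.
With the tool pointing down it reaches from about 0.35 to 0.975 m from the base axis. Payload 4.9 kg.
Tool frame: the origin (TCP) lies midway between the tips of the shut fingers; the grasp point (between the pads) lies 19 mm behind it; z points along the fingers, y is the line along which they close (so a half turn about z gives the same grasp; the last joint's range is limited). The gripper opens to 85 mm and grips with 20 to 120 N. Pads are 22 mm wide; open, the fingers measure 114 mm over their backs; the gripper's body (76 mm by 85 mm) begins 54 mm behind the grasp point. The pads swing forward as they close: fully open they stand 13 mm farther back than shut.
Start: joints at [-1.253, 0.053, 1.613, -0, 1.476, -0.119], TCP at [0.264, -0.566, 0.192] pointing down, gripper open.
Joint ranges: [-3.01, 3.01], [-1.01, 2.22], [0.06, 2.58], [-1.02, 4.17], [0.09, 2.62], [-3.14, 3.14]. Speed limits (rad/s): [2.57, 2.57, 3.14, 3.14, 3.14, 3.14].

INTERFACE

Orientations are given as a rotation vector (axis times angle).
In Python, from station import ctrl gives the robot as it stands. The module is installed in compiled form; this text tells all that it offers.
- The arm moves only by the shell command python3 -m handwheel 'ROWS' [OPENING] [FORCE]. ROWS is JSON, a list of rows, each a list of 2 entries, a list of its own where there are three numbers: the shift along the tool's x, y, z in cm, then the turn, a rotation vector about the tool's x, y, z in rad. In form: [[[tx, ty, tz], [ax, ay, az]], ...]. A call has 1 to 5 rows; each row is the pose to reach, as a shift and turn from the pose commanded when the call began, along the tool's axes at that moment; what a row does not reach only later rows make up. A row lasts 1/8 s, in which the tool goes at most 62.5 mm and 10.7 degrees, less where a joint would pass 70% of its speed; a pose out of reach is approached as far as the arm can. A call with a gripper value outside its range is refused whole. OPENING is the gripper's target within -1 to 1 (shut at 1, half-way at 0, fully open at -1), set as the call begins (- or left out, the last holds). The fingers move at their own pace and stop on an object; FORCE is the grip in N (left out, the last holds). Time passes only in rows, so rows that repeat a pose let the fingers close. It gives the time, the measured TCP pose, the force, the opening and the grip force at its end, in the units of the state.
- ctrl.get_obs(): the state, without advancing time (a new reading comes with each control period).
- ctrl.get_image(name): name is "scene" or "top"; returns the picture (400x640x3 uint8, blue, green, red); there is no depth.
- ctrl.calibration(name): a dict with "fx", "fy", "cx", "cy" (pixels), "R" (3x3) and "t" (3): a world point X has camera coordinates R X + t. Camera axes: x right, y down, z forward; pixel columns grow to the right and rows downward; lengths in m; the calibration is good to about 2 mm. A picture is of the moment at which its call begins. calibration takes no time and is no camera call.
- ctrl.finish_job(): hands the job in; it is judged then, once.
Trained networks look in the newest picture that a camera, given by its name, has taken for a name from the list of things; names that differ only in an ending like _2 or _b are one class to them, and where a whole thing is asked for, a point or a joint stands for the part that bears it (a point fixed in the world has none). Each returns a list of dicts, best first, with "score" (0 to 1); they miss things now and then, are a little off and sometimes report something else, mostly with a low value. They report only what shows in the picture. A call takes as long as a camera call. They do not tell look-alikes from the thing itself.
- ctrl.look_for(camera, query): "position" ([column, row] in pixels, amid what is visible of it).
- ctrl.landmark_of(camera, query): "position" ([column, row] in pixels: a listed point, or the origin of a listed thing).
The state is a dict: "t": time; "q": joint angles; "dq": joint speeds; "effort": joint torques, N m; "tool_pos": TCP position; "tool_rot": TCP orientation; "contact_force": force on the tool from outside, world axes, zero at the start; "wrist_torque": the same for the moment, N m; "opening": finger opening in m; "grip_force": force on a finger pad.
Only numpy, scipy, OpenCV 4.12 (cv2) and the standard library are available. Lean on these libraries where they do the work, as an engineer would, in place of code of your own. Each camera call takes 0.05 s, during which the arm holds its last target. There are 200 camera calls.

TASK

Take the low pot with the orange cap (not the tall orange one, nor a green one) and set it down gently, upright, on the yellow mat in the free half of the grey box. Then put the blue lid on the box so that it is fully seated: flat on the rim all round, its long side along the box's long side. Set pot and lid down rather than dropping them, and leave everything at rest.

Things in the scene. Friction and masses are not known exactly. Their poses are not given: they have to be found in the camera images.
- pot_center (a point): Centre (half-way up) of the pot to pack: closed, solid, round, straight-sided, 54 mm across, 44 mm high, white with orange cap and band, about 0.12 kg, loose on the table; z is its axis, up. Two more pots as wide stand on the table, 110 mm or more from it: one 80 mm tall with an orange cap (too tall for the box), one low with a green cap.
- place (a point): Where the pot goes: centre of the top of a yellow round mat, 60 mm across, 2 mm thick, fixed on the floor of the grey box, 40 mm along the box's y from its centre, in either half. Axes as the box's. The other half holds a low green-capped pot of the same size, its centre 80 mm away along y. The nearest walls are 63 mm away along x, 43 mm along y.
- box_rim (a point): Centre of the mouth of the open grey box, at rim height (64 mm above the table). The box is fixed: outside 138 mm along its x, 178 mm along its y (long side), inside 126 x 166 mm, 58 mm deep, walls 6 mm; z up.
- lid_handle (a point): Grip point of the loose blue lid's black bar handle (60 mm along y, 16 along x, 40 high), 24 mm above the plate's top. Plate 166 (x) by 206 (y) by 6 mm; under it a plug 96 x 136 x 8 mm enters the box with 15 mm to spare a side. Lid about 0.2 kg, lies right way up on the table at first; z up; fits either way round. Fully seated, this point is 30 mm above the mouth's centre.
Not all that is in view belongs to the job. Several things look just like the part that bears box_rim: the one meant starts nearest to the robot's base.

How it is judged:
On the way:
1. the low orange-capped pot stands upright on the mat in the box, let go (horizontal distance between pot_center and place below 0.02 m and z of pot_center in the frame of box_rim below -0.028 m and angle between pot_center's own z axis and vertical below 0.17 rad and contact force between pot and the fingers below 0.1 N), for 0.2 s.
At the end, for the whole second after the job is handed in: Low orange pot upright (10 deg) on the mat (centres within 20 mm), centre 28 mm or more below the rim; lid flat on the rim (handle point 26 to 33 mm above it, tilt under 2 deg), centred within 20 mm, long sides within 15 deg; pot and lid at rest (horizontal distance between pot_center and place below 0.02 m and z of pot_center in the frame of box_rim below -0.028 m and angle between pot_center's own z axis and vertical below 0.17 rad and horizontal distance between lid_handle and box_rim below 0.02 m and z of lid_handle in the frame of box_rim between 0.026 and 0.033 m and angle between lid_handle's own z axis and vertical below 0.04 rad and angle between the y axis of lid_handle and the y axis of box_rim, either way round below 0.26 rad and linear speed of each of pot, lid below 0.02 m/s); the robot touches nothing.
It fails at once if the pot is dropped or thrown (moves faster than 0.8 m/s, a fall of about 30 mm, with no finger on it) (linear speed of pot above 0.8 m/s and contact force between pot and the fingers below 0.1 N).
It fails at once if the lid is dropped or thrown (moves faster than 0.8 m/s, a fall of about 30 mm, with no finger on it) (linear speed of lid above 0.8 m/s and contact force between lid and the fingers below 0.1 N).
It also fails if it takes over 59 s, if anything falls off the work surface, if the arm or the gripper's body presses on something with over 40 N, if the wrist force passes 120 N, or if a joint passes its speed limit or range.

## Working session

There is one attempt and no reset: what is moved stays moved. The work goes in short steps, Python scripts to look and compute and a shell command to move; the robot and the scene stay as the last step left them, time stands still between calls to the robot, and variables do not carry over. Pictures are saved under pics/ and viewed, at most 13 in all, crops included, and the job is handed in when it is done.

```bash
mkdir -p pics
cat > h.py <<'E'
import numpy as np, cv2
from station import ctrl
from scipy.spatial.transform import Rotation as R
def cal(n):
    c=ctrl.calibration(n); return c,np.array(c["R"]),np.array(c["t"])
def ray(n,p):
    c,Rm,t=cal(n); d=Rm.T@np.array([(p[0]-c["cx"])/c["fx"],(p[1]-c["cy"])/c["fy"],1]); return -Rm.T@t,d/np.linalg.norm(d)
def atz(n,p,z):
    o,d=ray(n,p); return o+d*(z-o[2])/d[2]
def tri(a,pa,b,pb):
    o1,d1=ray(a,pa);o2,d2=ray(b,pb)
    s=np.linalg.lstsq(np.c_[d1,-d2],o2-o1,rcond=None)[0]
    A=o1+s[0]*d1;B=o2+s[1]*d2; return (A+B)/2,np.linalg.norm(A-B)
def proj(n,X):
    c,Rm,t=cal(n); v=Rm@X+t; return np.array([c["fx"]*v[0]/v[2]+c["cx"],c["fy"]*v[1]/v[2]+c["cy"]])
def rel(X,yaw_y=None):
    "tool-frame shift in cm from measured TCP to X"
    o=ctrl.get_obs(); T=R.from_rotvec(o["tool_rot"])
    print("shift cm",np.round(T.inv().apply(np.array(X)-o["tool_pos"])*100,2))
    if yaw_y is not None:
        M=T.as_matrix(); 
        v=T.inv().apply([np.cos(yaw_y),np.sin(yaw_y),0]); a=np.arctan2(-v[0],v[1]); a=(a+np.pi/2)%np.pi-np.pi/2; print("turn z",round(a,3))
E
python3 - <<'E'
from h import *
np.set_printoptions(precision=4,suppress=True)
o=ctrl.get_obs();print(o["tool_pos"],o["tool_rot"],o["opening"],R.from_rotvec(o["tool_rot"]).as_matrix())
ims=[]
for n in("scene","top"):
    im=ctrl.get_image(n); cv2.imwrite(f"pics/{n}0.png",im)
    c,Rm,t=cal(n);print(n,c["fx"],-Rm.T@t,Rm[2])
    for q in("pot_center","place","box_rim","lid_handle"):
        for f in("landmark_of","look_for"):
            print(n,q,f,[(np.round(r["position"],1).tolist(),round(r["score"],2)) for r in getattr(ctrl,f)(n,q)][:6])
E
```

```text
[ 0.2642 -0.5657  0.1906] [-3.065  -0.6803  0.0003] 0.08514652342084938 [[ 0.9061  0.423  -0.0006]
 [ 0.423  -0.9061  0.0019]
 [ 0.0002 -0.002  -1.    ]]
scene 378.60352993299676 [ 1.1343 -0.7404  0.8843] [-0.4175  0.6496 -0.6354]
scene pot_center landmark_of [([324.7, 236.2], 0.87)]
scene pot_center look_for [([325.3, 235.6], 0.88)]
scene place landmark_of []
scene place look_for []
scene box_rim landmark_of [([335.2, 131.6], 0.71), ([323.7, 167.1], 0.61)]
scene box_rim look_for [([335.3, 138.9], 0.95), ([369.6, 269.3], 0.87), ([320.8, 173.8], 0.82)]
scene lid_handle landmark_of [([231.7, 241.8], 0.76)]
scene lid_handle look_for [([233.4, 248.1], 0.96), ([327.1, 234.2], 0.63)]
top 466.6949372984307 [0.35   0.1152 1.4775] [ 0.1973 -0.0025 -0.9803]
top pot_center landmark_of [([361.2, 192.1], 0.62)]
top pot_center look_for [([360.8, 189.5], 0.69)]
top place landmark_of [([291.8, 248.1], 0.61)]
top place look_for [([289.1, 247.2], 0.66)]
top box_rim landmark_of [([371.5, 126.8], 0.95), ([277.4, 245.9], 0.94), ([187.5, 278.1], 0.82)]
top box_rim look_for [([278.0, 247.9], 0.93), ([191.1, 279.6], 0.92), ([371.1, 131.2], 0.69)]
top lid_handle landmark_of [([423.0, 256.7], 0.92)]
top lid_handle look_for [([419.8, 255.5], 0.55), ([289.2, 246.1], 0.4)]
```

View pics/scene0.png

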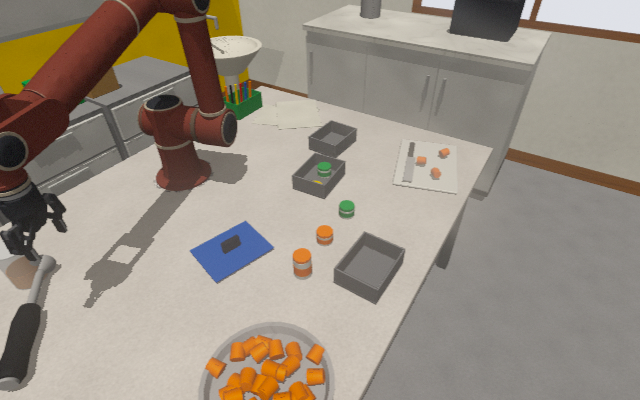

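View pics/top0.png

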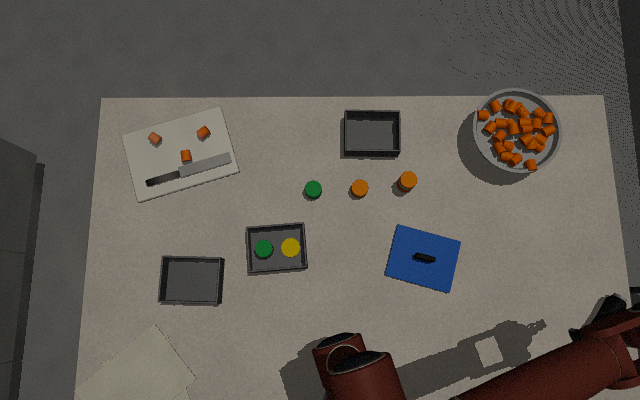

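The scene view shows the low orange pot at (325,236), the lid at (232,248) and the box holding the mat and a green pot at (320,174). In the top view these are at (360,188), (423,258) and (277,247). That box is the one nearest the base, and its mat is in the half towards (290,247).

Run:
```python
from h import *
np.set_printoptions(precision=4,suppress=True)
for n,a,b in(("pot",[324.7,236.2],[361.2,192.1]),("box",[323.7,167.1],[277.4,245.9]),("lid",[231.7,241.8],[423,256.7])):
    print(n,*tri("scene",a,"top",b))
im=cv2.imread("pics/top0.png");hsv=cv2.cvtColor(im,cv2.COLOR_BGR2HSV)
def blob(lo,hi,x0,x1,y0,y1,h=hsv):
    m=cv2.inRange(h,np.array(lo),np.array(hi));k=np.zeros_like(m);k[y0:y1,x0:x1]=m[y0:y1,x0:x1]
    return max(cv2.findContours(k,cv2.RETR_EXTERNAL,cv2.CHAIN_APPROX_NONE)[0],key=cv2.contourArea)
def cen(c): m=cv2.moments(c); return [m["m10"]/m["m00"],m["m01"]/m["m00"]]
for nm,a,z in(("mat",([22,120,80],[35,255,255],270,310,230,265),.008),("green in box",([40,80,40],[85,255,255],245,280,230,265),.05),("pot cap",([3,120,80],[20,255,255],345,375,170,205),.044),("tall",([3,120,80],[20,255,255],390,420,165,200),.08),("green",([40,80,40],[85,255,255],300,325,175,205),.044)):
    c=blob(*a);print(nm,cv2.contourArea(c),np.round(cen(c),1),atz("top",cen(c),z))
def rect(c,z):
    W=np.array([atz("top",p,z)[:2] for p in c[:,0].astype(float)],np.float32)
    r=cv2.minAreaRect(W);b=cv2.boxPoints(r);e=b[1]-b[0],b[2]-b[1];e=max(e,key=np.linalg.norm)
    print("rect",r[0],r[1],"long yaw",np.degrees(np.arctan2(e[1],e[0]))%180)
rect(blob([95,80,30],[125,255,255],375,470,215,300),.014)
rect(blob([0,0,0],[180,90,75],235,320,212,285),.064)
# scene: lid centre of plate, pot cap
s=cv2.cvtColor(cv2.imread("pics/scene0.png"),cv2.COLOR_BGR2HSV)
c=blob([3,120,80],[20,255,255],310,338,222,236,s);print("scene cap",cen(c),atz("scene",cen(c),.044))
v=cv2.resize(im[215:285,235:320],None,fx=5,fy=5,interpolation=3);w=cv2.resize(im[215:300,375:470],None,fx=4,fy=4,interpolation=3)
o=np.zeros((350,810,3),np.uint8);o[:350,:425]=v;o[:340,428:808]=w;cv2.imwrite("pics/c1.png",o[:,:800])
```

```text
pot [ 0.6689 -0.0147  0.0168] 0.01317774854514762
box [0.4959 0.2489 0.0671] 0.01946037828165221
lid [ 0.4548 -0.2016  0.0396] 0.0005404480679301471
mat 265.0 [290. 247.] [0.4902 0.2085 0.008 ]
green in box 229.5 [263.5 248.2] [0.4832 0.2867 0.05  ]
pot cap 200.5 [359.5 187.1] [ 0.6738 -0.0114  0.044 ]
tall 207.5 [408.3 179. ] [ 0.6905 -0.1589  0.08  ]
green 200.0 [312.9 188.5] [0.6702 0.1356 0.044 ]
rect (0.4533737599849701, -0.20591334998607635) (0.2051721066236496, 0.1658700555562973) long yaw 73.98716
rect (0.4813881516456604, 0.2481786459684372) (0.14916746318340302, 0.18268950283527374) long yaw 94.91986
scene cap [324.41571609632445, 230.4765525982256] [ 0.6738 -0.0118  0.044 ]
```

View pics/c1.png

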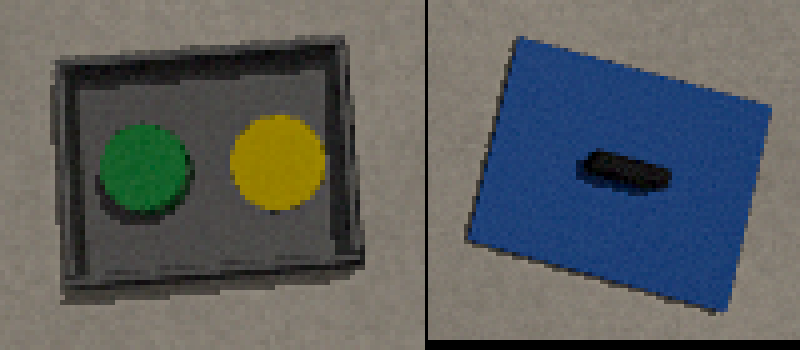

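The crop confirms it: the yellow mat is at top (290,247), the green pot in the box at (263.5,248), and the lid's outline is clean. Positions are:

| Thing | x, y (m) | Yaw |
|---|---|---|
| Low orange pot | 0.674, -0.0115 | – |
| Mat | 0.490, 0.2085 | – |
| Box centre | 0.487, 0.248 | 95° |
| Lid | 0.454, -0.205 | 74° |

I'll move to the pot first.

```bash
python3 -m handwheel '[[[60.6,-32.9,0],[0,0,-1.222]],[[60.6,-32.9,0],[0,0,-1.222]],[[60.6,-32.9,0],[0,0,-1.222]],[[60.6,-32.9,0],[0,0,-1.222]],[[60.6,-32.9,0],[0,0,-1.222]]]' -1; python3 -c "
from h import *
rel([.674,-.0115,.1],np.radians(5))"
```

```text
t: 1.52
tool_pos: [0.4512, -0.3134, 0.1921]
tool_rot: [2.422, 1.999, 0.0]
contact_force: [1.2, -1.3, -0.4]
opening: 0.0853
grip_force: 0.0
shift cm [33.87 16.15  9.21]
turn z -0.278
```

```bash
python3 -m handwheel '[[[6,2.9,0],[0,0,-0.14]],[[12,5.7,0],[0,0,-0.278]],[[18,8.6,2],[0,0,-0.278]],[[23.5,11.2,4],[0,0,-0.278]],[[29,13.8,6],[0,0,-0.278]]]'; python3 -m handwheel '[[[4,2,2],[0,0,0]],[[4.5,2.2,3],[0,0,0]],[[4.5,2.2,3],[0,0,0]]]';  python3 -c "
from h import *
rel([.674,-.0115,.08],np.radians(5))
for i in(0,1): print(ctrl.get_image(['scene','top'][i]).shape)
cv2.imwrite('pics/s2.png',cv2.resize(ctrl.get_image('scene')[150:300,230:450],None,fx=3.5,fy=3.5))"
```

```text
t: 2.15
tool_pos: [0.6334, -0.0693, 0.1372]
tool_rot: [2.128, 2.31, 0.001]
contact_force: [1.5, -1.3, 0.7]
opening: 0.0854
grip_force: 0.0
t: 2.52
tool_pos: [0.6495, -0.0244, 0.1061]
tool_rot: [-2.127, -2.31, 0.003]
contact_force: [-0.2, -0.7, -0.6]
opening: 0.0851
grip_force: 0.0
shift cm [1.09 2.55 2.61]
turn z -0.005
(400, 640, 3)
(400, 640, 3)
```

View pics/s2.png

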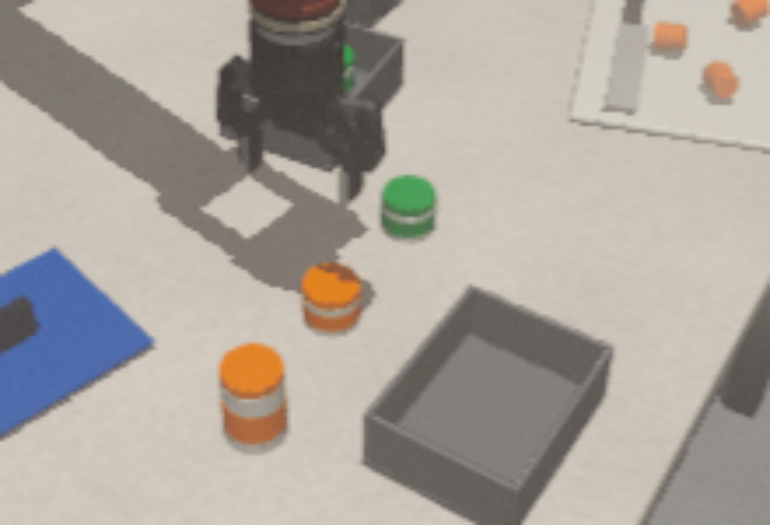

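The gripper hangs at crop (300,150), a little short of the low orange pot at (332,295), as computed. I'll centre over the pot, then descend.

```bash
python3 -m handwheel '[[[0.8,2,1.5],[0,0,0]],[[1.05,2.55,2.6],[0,0,0]],[[1.05,2.55,2.6],[0,0,0]],[[1.05,2.55,2.6],[0,0,0]]]';  python3 -c "
from h import *
rel([.674,-.0115,.006],np.radians(5))"
```

```text
t: 3.18
tool_pos: [0.6748, -0.0124, 0.0817]
tool_rot: [2.13, 2.309, -0.0]
contact_force: [0.2, 0.1, -0.3]
opening: 0.0855
grip_force: 0.0
shift cm [ 0.1  -0.07  7.57]
turn z -0.006
```

```bash
python3 -m handwheel '[[[0.1,0,3],[0,0,0]],[[0.1,0,6],[0,0,0]],[[0.1,0,7.5],[0,0,0]],[[0.1,0,7.5],[0,0,0]],[[0.1,0,7.5],[0,0,0]]]'; python3 -m handwheel '[[[0,0,0],[0,0,0]],[[0,0,0],[0,0,0]],[[0,0,0],[0,0,0]],[[0,0,0],[0,0,0]],[[0,0,0],[0,0,0]]]' 1 30;python3 -m handwheel '[[[0,0,0],[0,0,0]],[[0,0,0],[0,0,0]],[[0,0,0],[0,0,0]]]'
```

```text
t: 3.8
tool_pos: [0.676, -0.0111, 0.008]
tool_rot: [2.128, 2.309, 0.002]
contact_force: [-0.6, 0.4, -0.2]
opening: 0.0855
grip_force: 0.0
t: 4.42
tool_pos: [0.6748, -0.0109, 0.0063]
tool_rot: [-2.129, -2.31, 0.0]
contact_force: [1.0, -1.0, -0.1]
opening: -0.0
grip_force: 0.0
t: 4.8
tool_pos: [0.6748, -0.0109, 0.0063]
tool_rot: [-2.129, -2.31, 0.0]
contact_force: [-0.8, -0.2, -0.3]
opening: 0.0
grip_force: 0.0
```

The fingers shut on nothing, so I need to see why.

```bash
python3 -c "
from h import *
np.set_printoptions(precision=4,suppress=True)
im=ctrl.get_image('scene');t=ctrl.get_image('top')
p=ctrl.get_obs()['tool_pos'];print(p,proj('scene',p),proj('top',p))
a=cv2.resize(im[190:290,270:380],None,fx=3.6,fy=3.6);b=cv2.resize(t[150:250,300:410],None,fx=3.6,fy=3.6)
cv2.imwrite('pics/s3.png',np.hstack([a,b]))
for n in('scene','top'): print(n,[(np.round(r['position'],1),r['score']) for r in ctrl.landmark_of(n,'pot_center')])
"
```

```text
[ 0.6749 -0.0108  0.0063] [324.9023 238.813 ] [358.3889 189.3964]
scene [(array([325. , 237.6]), 0.67)]
top []
```

View pics/s3.png

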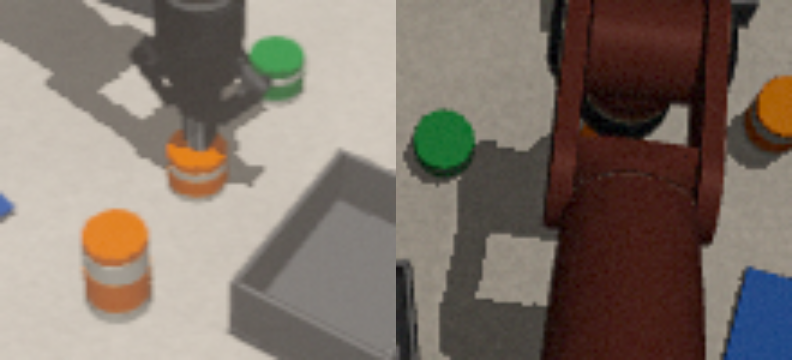

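```bash
python3 -c "
from h import *
np.set_printoptions(precision=4,suppress=True)
for z in(.106,.119,.14,.16): print(z,[proj('scene',np.array([.6495+s*.045,-.0244+s*.004,z])) for s in(1,-1)])
for z in (.0063,.025,.044,.06): print(z,proj('scene',np.array([.6749,-.0108,z])))
im=cv2.imread('pics/s3.png');o=ctrl.get_obs();print(o['contact_force'],o['opening'],o['q'])
cv2.imwrite('pics/s4.png',cv2.resize(ctrl.get_image('scene')[190:260,280:370],None,fx=8,fy=8,interpolation=cv2.INTER_NEAREST))
"
```

```text
0.106 [array([328.6302, 219.9846]), array([302.6452, 211.0945])]
0.119 [array([328.6445, 216.7996]), array([302.4756, 207.9348])]
0.14 [array([328.6679, 211.5556]), array([302.1965, 202.7354])]
0.16 [array([328.6908, 206.4443]), array([301.9246, 197.6708])]
0.0063 [324.9182 238.8058]
0.025 [324.9011 234.6892]
0.044 [324.8833 230.423 ]
0.06 [324.868  226.7632]
[ 0.082   0.2848 -0.7647] 0.00024789484544264875 [-0.1262  0.3349  1.6165  0.      1.1903 -0.2078]
```

View pics/s4.png

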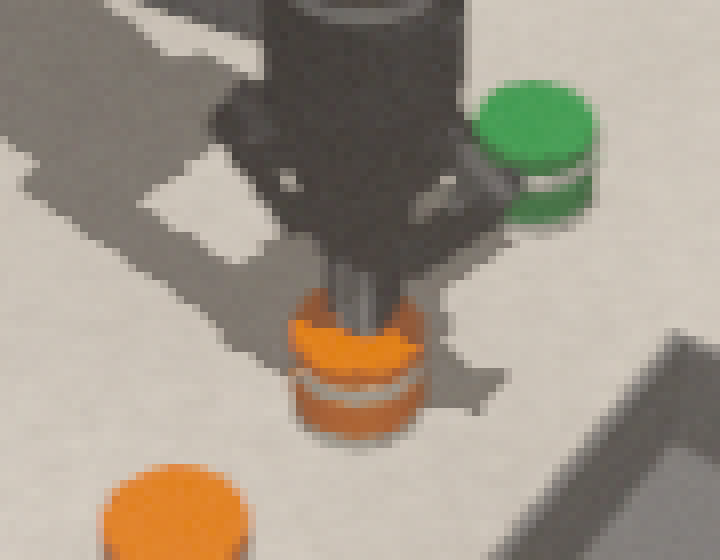

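The tips appear at scene (325,231.6), right on the cap. The earlier picture also fits tips about 39 mm above the reading. So the true tip height is about 38 to 40 mm more than reported, while xy agrees. I'll open and go lower, watching the force.

```bash
python3 -m handwheel '[[[0,0,-1],[0,0,0]],[[0,0,-1],[0,0,0]],[[0,0,-1],[0,0,0]],[[0,0,-1],[0,0,0]],[[0,0,-1],[0,0,0]]]' -1; python3 -m handwheel '[[[0,0,1],[0,0,0]],[[0,0,2],[0,0,0]],[[0,0,3],[0,0,0]],[[0,0,4],[0,0,0]],[[0,0,4],[0,0,0]]]'; python3 -c "
from h import *
im=ctrl.get_image('scene')
cv2.imwrite('pics/s5.png',cv2.resize(im[190:260,280:370],None,fx=8,fy=8,interpolation=cv2.INTER_NEAREST))"
```

```text
t: 5.68
tool_pos: [0.6746, -0.0108, 0.016]
tool_rot: [-2.129, -2.31, 0.0]
contact_force: [-0.4, -0.5, 0.1]
opening: 0.0854
grip_force: 0.0
t: 6.3
tool_pos: [0.6737, -0.0107, -0.0254]
tool_rot: [-2.128, -2.308, 0.002]
contact_force: [-0.9, 0.8, 0.1]
opening: 0.0854
grip_force: 0.0
```

View pics/s5.png

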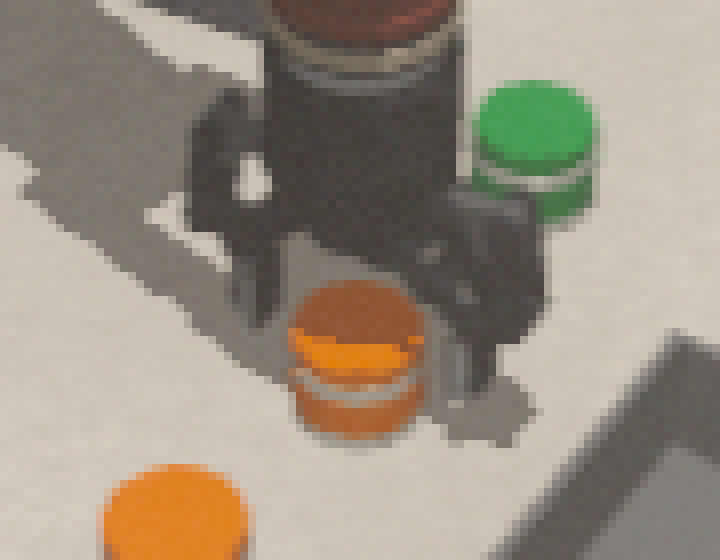

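The tips now straddle the pot, at crop (256,322) and (472,395). That puts them about 25 mm up, so I'll go down another 8 mm and close.

```bash
python3 -m handwheel '[[[0,0,0.4],[0,0,0]],[[0,0,0.8],[0,0,0]],[[0,0,0.8],[0,0,0]]]'; python3 -m handwheel '[[[0,0,0],[0,0,0]],[[0,0,0],[0,0,0]],[[0,0,0],[0,0,0]],[[0,0,0],[0,0,0]],[[0,0,0],[0,0,0]]]' 1 30; python3 -m handwheel '[[[0,0,-0.5],[0,0,0]],[[0,0,-2],[0,0,0]],[[0,0,-5],[0,0,0]],[[0,0,-8],[0,0,0]],[[0,0,-8],[0,0,0]]]'
```

```text
t: 6.72
tool_pos: [0.6746, -0.0108, -0.0321]
tool_rot: [-2.129, -2.31, 0.001]
contact_force: [-0.1, 0.4, 0.0]
opening: 0.0855
grip_force: 0.0
t: 7.35
tool_pos: [0.6752, -0.0109, -0.0313]
tool_rot: [2.129, 2.31, 0.001]
contact_force: [-0.6, -0.5, 2.6]
opening: 0.0532
grip_force: 32.2
t: 7.98
tool_pos: [0.6778, -0.0112, 0.0527]
tool_rot: [2.125, 2.306, 0.007]
contact_force: [-1.1, 0.6, -1.4]
opening: 0.0534
grip_force: 32.0
```

The pot is gripped, with the fingers 53 mm apart. The table contact read at about -0.0315, so the mat should come at about -0.0235. Next is the move over the mat.

```bash
python3 -c "
from h import *
rel([.4902,.2085,.07],np.radians(5))"
```

```text
shift cm [ 23.42 -16.89  -1.89]
turn z -0.006
```

```bash
python3 -m handwheel '[[[4,-2.9,-1.9],[0,0,0]],[[8.5,-6.1,-1.9],[0,0,0]],[[13,-9.4,-1.9],[0,0,0]],[[17.5,-12.6,-1.9],[0,0,0]],[[21,-15.2,-1.9],[0,0,0]]]';python3 -m handwheel '[[[2.4,-1.7,0],[0,0,0]],[[2.4,-1.7,0],[0,0,0]],[[2.4,-1.7,0],[0,0,0]],[[2.4,-1.7,0],[0,0,0]]]'; python3 -c "
from h import *
np.set_printoptions(precision=4,suppress=True)
rel([.4902,.2085,-.0235],np.radians(5))
im=ctrl.get_image('scene');p=ctrl.get_obs()['tool_pos']
print(proj('scene',p+[0,0,.037]),[proj('scene',np.array([.4902,.2085,z])) for z in(.008,.064)])
print([(r['position'],r['score']) for r in ctrl.landmark_of('scene','pot_center')])
cv2.imwrite('pics/s6.png',cv2.resize(im[90:220,260:400],None,fx=4.5,fy=4.5))"
```

```text
t: 8.6
tool_pos: [0.5036, 0.1872, 0.0657]
tool_rot: [-2.127, -2.31, 0.003]
contact_force: [-0.5, 0.1, -1.8]
opening: 0.0534
grip_force: 32.3
t: 9.1
tool_pos: [0.4878, 0.2078, 0.067]
tool_rot: [-2.131, -2.309, 0.001]
contact_force: [-0.0, 1.0, -2.0]
opening: 0.0532
grip_force: 32.3
shift cm [0.05 0.24 9.05]
turn z -0.007
[313.1626 163.9848] [array([314.3344, 185.0289]), array([314.0224, 173.0477])]
[([312.3, 160.6], 0.54)]
```

View pics/s6.png

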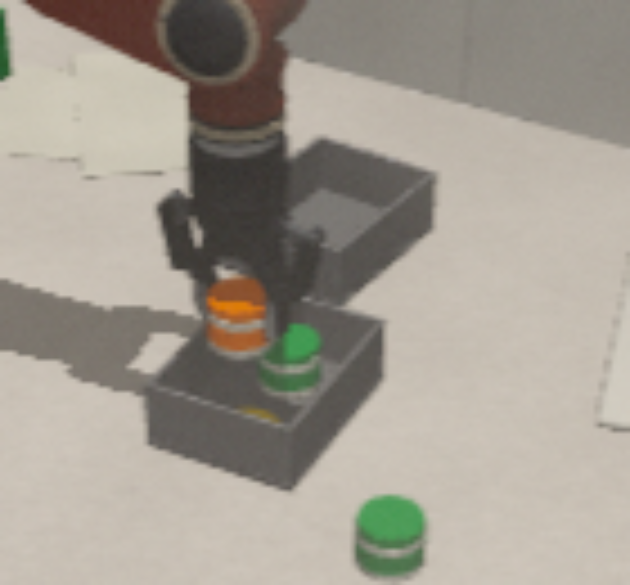

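The pot is seen at scene (312.4,160.5), about where the model puts it. It is above the mat half, left of the green pot. I'll lower it slowly.

```bash
python3 -m handwheel '[[[0.05,0.25,0],[0,0,0]],[[0.05,0.25,2],[0,0,0]],[[0.05,0.25,4],[0,0,0]],[[0.05,0.25,6],[0,0,0]],[[0.05,0.25,7],[0,0,0]]]';python3 -m handwheel '[[[0,0,0.6],[0,0,0]],[[0,0,1.2],[0,0,0]],[[0,0,1.5],[0,0,0]],[[0,0,1.7],[0,0,0]],[[0,0,1.7],[0,0,0]]]'; python3 -c "
from h import *
rel([.4902,.2085,-.0235],np.radians(5))"
```

```text
t: 9.82
tool_pos: [0.4881, 0.2088, -0.0054]
tool_rot: [-2.128, -2.309, 0.005]
contact_force: [-0.6, 0.0, -2.2]
opening: 0.0534
grip_force: 32.3
t: 10.45
tool_pos: [0.4899, 0.2093, -0.0196]
tool_rot: [2.129, 2.31, 0.0]
contact_force: [0.0, -0.0, -1.3]
opening: 0.0533
grip_force: 32.3
shift cm [-0.09  0.02  0.39]
turn z -0.006
```

```bash
python3 -m handwheel '[[[-0.05,0,0.15],[0,0,0]],[[-0.05,0,0.3],[0,0,0]],[[-0.05,0,0.3],[0,0,0]]]'; python3 -m handwheel '[[[0,0,0.1],[0,0,0]],[[0,0,0.2],[0,0,0]],[[0,0,0.2],[0,0,0]]]'
```

```text
t: 10.82
tool_pos: [0.4897, 0.2088, -0.0229]
tool_rot: [-2.129, -2.31, 0.0]
contact_force: [-0.0, 0.7, -1.2]
opening: 0.0536
grip_force: 32.3
t: 11.2
tool_pos: [0.49, 0.2088, -0.0233]
tool_rot: [-2.129, -2.31, 0.001]
contact_force: [-5.3, -0.8, 7.7]
opening: 0.0537
grip_force: 33.3
```

The pot touches the mat with about 8 N. I'll release it part-way and lift straight up.

```bash
python3 -m handwheel '[[[0,0,-0.1],[0,0,0]],[[0,0,-0.1],[0,0,0]],[[0,0,-0.1],[0,0,0]],[[0,0,-0.1],[0,0,0]],[[0,0,-0.1],[0,0,0]]]' -0.65; python3 -m handwheel '[[[0,0,-1],[0,0,0]],[[0,0,-3],[0,0,0]],[[0,0,-6],[0,0,0]],[[0,0,-11],[0,0,0]],[[0,0,-15],[0,0,0]]]';  python3 -c "
from h import *
rel([.454,-.205,.1],np.radians(-16))"
```

```text
t: 11.82
tool_pos: [0.4898, 0.2088, -0.0238]
tool_rot: [-2.129, -2.31, 0.0]
contact_force: [-0.1, 0.5, -0.1]
opening: 0.0701
grip_force: 0.0
t: 12.45
tool_pos: [0.4904, 0.2089, 0.1292]
tool_rot: [2.128, 2.309, 0.003]
contact_force: [1.4, -0.4, -0.7]
opening: 0.0704
grip_force: 0.0
shift cm [-40.96  -7.     2.88]
turn z 0.361
```

```bash
python3 -m handwheel '[[[-5,-0.9,0],[0,0,0.1]],[[-11,-1.9,0],[0,0,0.2]],[[-17,-2.9,0],[0,0,0.3]],[[-23,-3.9,0],[0,0,0.361]],[[-29,-5,0],[0,0,0.361]]]' -1; python3 -c "
from h import *
rel([.454,-.205,.09],np.radians(-16))"
```

```text
t: 13.08
tool_pos: [0.4635, -0.0862, 0.1274]
tool_rot: [2.508, 1.889, 0.002]
contact_force: [0.2, -0.4, 0.4]
opening: 0.0857
grip_force: 0.0
shift cm [-11.68   2.36   3.75]
turn z -0.0
```

```bash
python3 -m handwheel '[[[-5,1,1],[0,0,0]],[[-9.5,2,2.5],[0,0,0]],[[-11.7,2.35,3.7],[0,0,0]],[[-11.7,2.35,3.7],[0,0,0]],[[-11.7,2.35,3.7],[0,0,0]]]'; python3 -c "
from h import *
np.set_printoptions(precision=4,suppress=True)
rel([.454,-.205,-.016],np.radians(-16))
im=ctrl.get_image('scene');t=ctrl.get_image('top')
h=lambda i,lo,hi:cv2.moments(cv2.inRange(cv2.cvtColor(i,cv2.COLOR_BGR2HSV)[235:265,350:372] if 0 else cv2.cvtColor(i,cv2.COLOR_BGR2HSV),np.array(lo),np.array(hi)))
k=t[225:275,240:310];cv2.imwrite('pics/s7.png',np.hstack([cv2.resize(im[180:290,170:290],None,fx=3.6,fy=3.3),cv2.resize(k,(360,363))]))
hs=cv2.cvtColor(k,cv2.COLOR_BGR2HSV);m=cv2.inRange(hs,np.array([3,120,50]),np.array([18,255,255]));M=cv2.moments(m)
c=[240+M['m10']/M['m00'],225+M['m01']/M['m00']];print(M['m00']/255,c,atz('top',c,.052))"
```

```text
t: 13.7
tool_pos: [0.4543, -0.2029, 0.09]
tool_rot: [2.509, 1.89, 0.001]
contact_force: [-0.0, 0.9, 0.5]
opening: 0.0853
grip_force: 0.0
shift cm [-0.21  0.02 10.6 ]
turn z -0.0
262.0 [289.4732824427481, 245.7290076335878] [0.4899 0.2074 0.052 ]
```

View pics/s7.png

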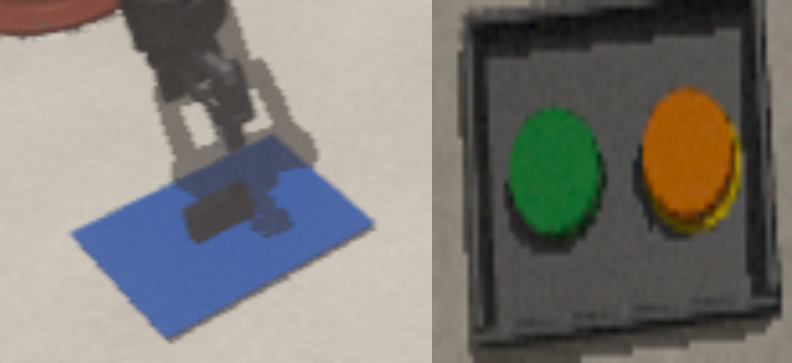

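The orange pot stands on the mat at (0.490, 0.207), about 1 mm off, and upright. The gripper is above the lid's handle, so I'll descend and grip it.

```bash
python3 -m handwheel '[[[-0.2,0,3],[0,0,0]],[[-0.2,0,6],[0,0,0]],[[-0.2,0,9],[0,0,0]],[[-0.2,0,10.4],[0,0,0]],[[-0.2,0,10.4],[0,0,0]]]'; python3 -m handwheel '[[[0,0,0],[0,0,0]],[[0,0,0],[0,0,0]],[[0,0,0],[0,0,0]],[[0,0,0],[0,0,0]],[[0,0,0],[0,0,0]]]' 1 60;  python3 -m handwheel '[[[0,0,0],[0,0,0]],[[0,0,0],[0,0,0]]]'; python3 -c "
from h import *
rel([.4867,.2476,.1],np.radians(5))"
```

```text
t: 14.42
tool_pos: [0.4531, -0.2044, -0.0151]
tool_rot: [-2.507, -1.891, 0.001]
contact_force: [0.3, -1.0, -0.5]
opening: 0.0851
grip_force: 0.0
t: 15.05
tool_pos: [0.4538, -0.2055, -0.0141]
tool_rot: [2.509, 1.89, 0.0]
contact_force: [-0.4, -0.5, 4.1]
opening: 0.0152
grip_force: 60.3
t: 15.3
tool_pos: [0.4538, -0.2055, -0.0141]
tool_rot: [2.509, 1.89, 0.0]
contact_force: [-0.6, 0.4, 5.5]
opening: 0.0153
grip_force: 60.6
shift cm [ 44.46  -9.33 -11.43]
turn z -0.367
```

The handle is gripped, with the fingers 15 mm apart. Seating should come at a reading of about +0.042, which is 56 mm higher than now. I'll lift and carry it over.

```bash
python3 -m handwheel '[[[0,0,-0.5],[0,0,0]],[[0,0,-2],[0,0,0]],[[0,0,-5],[0,0,0]],[[0,0,-9],[0,0,0]],[[0,0,-12.5],[0,0,0]]]'; python3 -m handwheel '[[[4,-0.8,0],[0,0,-0.07]],[[9,-1.9,0],[0,0,-0.15]],[[14,-2.9,0],[0,0,-0.22]],[[19,-4,0],[0,0,-0.29]],[[24,-5,0],[0,0,-0.367]]]'; python3 -c "
from h import *
rel([.4867,.2476,.1],np.radians(5))"
```

```text
t: 15.92
tool_pos: [0.4533, -0.2051, 0.1122]
tool_rot: [2.509, 1.89, 0.0]
contact_force: [0.1, -0.4, -2.4]
opening: 0.0151
grip_force: 59.5
t: 16.55
tool_pos: [0.4713, 0.041, 0.1109]
tool_rot: [2.119, 2.318, 0.001]
contact_force: [0.3, -0.3, -2.4]
opening: 0.0151
grip_force: 59.5
shift cm [20.44  3.39  1.09]
turn z 0.003
```

```bash
python3 -m handwheel '[[[5,0.8,0],[0,0,0]],[[10,1.6,0],[0,0,0]],[[15,2.5,0],[0,0,0]],[[19,3.1,0],[0,0,0]],[[20.3,3.4,0],[0,0,0]]]'; python3 -m handwheel '[[[0,0,0.5],[0,0,0]],[[0,0,1],[0,0,0]],[[0,0,1],[0,0,0]],[[0,0,1],[0,0,0]]]'; python3 -c "
from h import *
np.set_printoptions(precision=4,suppress=True)
rel([.4867,.2476,.042],np.radians(5))
im=ctrl.get_image('scene');hs=cv2.cvtColor(im,cv2.COLOR_BGR2HSV);m=cv2.inRange(hs,np.array([95,80,30]),np.array([125,255,255]));m[:,:230]=0
c=max(cv2.findContours(m,cv2.RETR_EXTERNAL,cv2.CHAIN_APPROX_NONE)[0],key=cv2.contourArea)
p=cv2.approxPolyDP(cv2.convexHull(c),3,True)[:,0];z=.014+.056+.058+ctrl.get_obs()['tool_pos'][2]-.1
print(z);[print(q,atz('scene',q,z)[:2]) for q in p.astype(float)]
cv2.imwrite('pics/s8.png',cv2.resize(im[80:230,240:420],None,fx=4,fy=4))"
```

```text
t: 17.18
tool_pos: [0.4872, 0.2464, 0.1106]
tool_rot: [-2.119, -2.319, 0.0]
contact_force: [-0.1, -0.4, -2.4]
opening: 0.0155
grip_force: 59.5
t: 17.68
tool_pos: [0.4877, 0.2437, 0.1002]
tool_rot: [-2.124, -2.315, 0.0]
contact_force: [-0.6, -0.2, -2.8]
opening: 0.0152
grip_force: 59.5
shift cm [ 0.4  -0.07  5.82]
turn z -0.001
0.1284418623945224
[285. 163.] [0.4195 0.1309]
[308. 140.] [0.4005 0.305 ]
[349. 146.] [0.557  0.3498]
[326. 175.] [0.5817 0.1459]
```

View pics/s8.png

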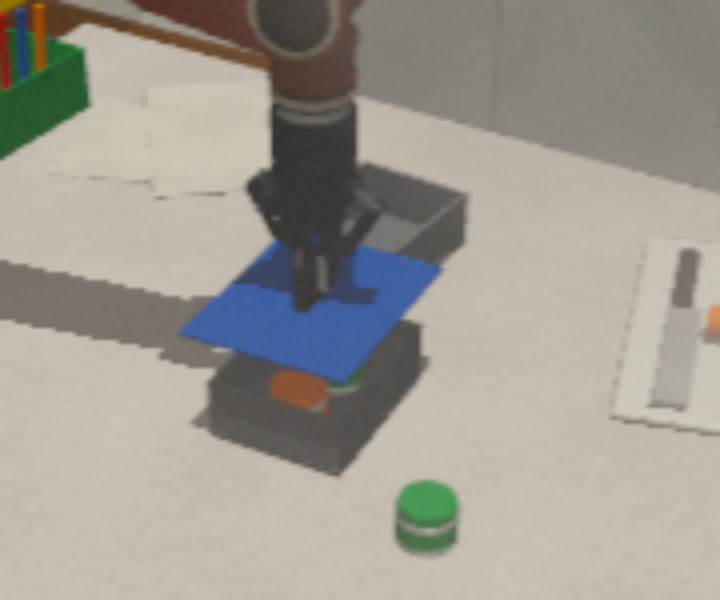

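The lid is level, with its corners at scene (285,163), (326,175) and (349,146). Its centre is within a few mm of the box's and its yaw is about 5 to 7°. I'll lower it onto the rim.

```bash
python3 -m handwheel '[[[0.4,-0.05,1],[0,0,0]],[[0.4,-0.05,2.3],[0,0,0]],[[0.4,-0.05,3.6],[0,0,0]],[[0.4,-0.05,4.4],[0,0,0]],[[0.4,-0.05,4.9],[0,0,0]]]'; python3 -m handwheel '[[[0,0,0.3],[0,0,0]],[[0,0,0.5],[0,0,0]],[[0,0,0.6],[0,0,0]],[[0,0,0.6],[0,0,0]]]';  python3 -m handwheel '[[[0,0,0.1],[0,0,0]],[[0,0,0.2],[0,0,0]],[[0,0,0.3],[0,0,0]],[[0,0,0.3],[0,0,0]]]'
```

```text
t: 18.35
tool_pos: [0.4864, 0.2483, 0.0503]
tool_rot: [-2.122, -2.316, 0.002]
contact_force: [0.2, 0.2, -1.8]
opening: 0.0147
grip_force: 59.5
t: 18.85
tool_pos: [0.487, 0.2485, 0.0455]
tool_rot: [2.122, 2.316, 0.001]
contact_force: [0.3, 0.9, -3.2]
opening: 0.0154
grip_force: 59.5
t: 19.35
tool_pos: [0.4867, 0.2484, 0.0421]
tool_rot: [-2.122, -2.316, 0.0]
contact_force: [0.3, -0.0, -2.8]
opening: 0.015
grip_force: 59.5
```

```bash
python3 -m handwheel '[[[0,0,0.05],[0,0,0]],[[0,0,0.1],[0,0,0]],[[0,0,0.15],[0,0,0]],[[0,0,0.15],[0,0,0]]]';  python3 -m handwheel '[[[0,0,0.05],[0,0,0]],[[0,0,0.1],[0,0,0]],[[0,0,0.15],[0,0,0]],[[0,0,0.15],[0,0,0]]]'
```

```text
t: 19.85
tool_pos: [0.4869, 0.2485, 0.042]
tool_rot: [-2.122, -2.317, 0.0]
contact_force: [-4.4, -1.7, 5.9]
opening: 0.0151
grip_force: 60.6
t: 20.35
tool_pos: [0.4869, 0.2484, 0.0419]
tool_rot: [-2.122, -2.316, 0.002]
contact_force: [-8.5, -3.1, 14.4]
opening: 0.0151
grip_force: 61.8
```

It seated at 0.0419, as predicted. I'll relax, release, retreat and check.

```bash
python3 -m handwheel '[[[0,0,-0.15],[0,0,0]],[[0,0,-0.25],[0,0,0]],[[0,0,-0.25],[0,0,0]]]'; python3 -m handwheel '[[[0,0,0],[0,0,0]],[[0,0,0],[0,0,0]],[[0,0,0],[0,0,0]],[[0,0,0],[0,0,0]],[[0,0,0],[0,0,0]]]' -0.5; python3 -m handwheel '[[[0,0,-1],[0,0,0]],[[0,0,-4],[0,0,0]],[[0,0,-8],[0,0,0]],[[-4,0,-12],[0,0,0]],[[-9,0,-14],[0,0,0]]]'; python3 -m handwheel '[[[-6,0,0],[0,0,0]],[[-12,0,0],[0,0,0]],[[-18,0,0],[0,0,0]],[[-18,0,0],[0,0,0]],[[-18,0,0],[0,0,0]]]'; python3 -c "
from h import *
np.set_printoptions(precision=4,suppress=True)
t=ctrl.get_image('top');im=ctrl.get_image('scene')
hs=cv2.cvtColor(t,cv2.COLOR_BGR2HSV);m=cv2.inRange(hs,np.array([95,80,30]),np.array([125,255,255]));m[:,340:]=0
c=max(cv2.findContours(m,cv2.RETR_EXTERNAL,cv2.CHAIN_APPROX_NONE)[0],key=cv2.contourArea)
print(cv2.minAreaRect(np.array([atz('top',p,.07)[:2] for p in c[:,0].astype(float)],np.float32)))
a=ctrl.landmark_of('scene','lid_handle');b=ctrl.landmark_of('top','lid_handle');print(a[:2],b[:2]);print(tri('scene',a[0]['position'],'top',b[0]['position']))
cv2.imwrite('pics/s9.png',np.hstack([cv2.resize(im[120:220,260:380],None,fx=3.3,fy=3.3),cv2.resize(t[200:300,215:335],None,fx=3.3,fy=3.3)]))"
```

```text
t: 20.72
tool_pos: [0.4871, 0.2486, 0.0419]
tool_rot: [2.122, 2.316, 0.001]
contact_force: [-1.4, -1.1, 1.0]
opening: 0.015
grip_force: 60.1
t: 21.35
tool_pos: [0.4868, 0.2484, 0.0418]
tool_rot: [2.122, 2.316, -0.0]
contact_force: [0.3, -0.4, -0.1]
opening: 0.0637
grip_force: 0.0
t: 21.98
tool_pos: [0.4961, 0.1587, 0.1859]
tool_rot: [2.117, 2.316, 0.007]
contact_force: [0.5, -1.0, -0.5]
opening: 0.0638
grip_force: 0.0
t: 22.6
tool_pos: [0.5105, -0.0203, 0.1823]
tool_rot: [2.123, 2.316, 0.001]
contact_force: [-0.1, 0.1, -0.3]
opening: 0.0644
grip_force: 0.0
((0.4878264367580414, 0.24695095419883728), (0.16595110297203064, 0.20601679384708405), 4.910484790802002)
[{'position': [320.6, 162.1], 'score': 0.97}] [{'position': [272.7, 241.7], 'score': 0.93}]
(array([0.4956, 0.2526, 0.0903]), np.float64(0.0073033158890538005))
```

View pics/s9.png

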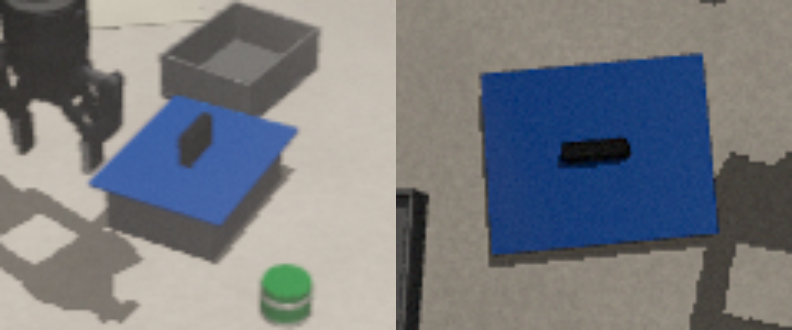

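The lid sits flat on the box. At z = 0.07 it measures 166 x 206 mm, is centred within 2 mm, has a yaw of 4.9°, and the robot is clear. I'm handing in.

```bash
python3 -c "
from station import ctrl
print(ctrl.finish_job())"
```

```text
the job is handed in; nothing more can be done
None
```

I handed the job in at about 23 s: the low orange pot stands upright about 1 mm off the mat's centre, and the lid is seated flat within 2 mm of the box centre; the hand-in returned no verdict. The first grasp closed on air because the tool's height reading was about 30–40 mm too low.

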